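# Refit the examination lamp's pillar and find its loose base bolt

## Task

Please fit the lamp's short pillar over the spigot of its base on the desk so that it sits flat on the seat, and let go of it. Then check the base's three bolts by pressing down briefly on their hinged caps until you find the loose one, the one that gives and sinks; lift that bolt's cap by its thumb tab to well over half way towards upright and finish while still holding it there, since it springs shut and I need to get a key on the bolt. Leave the other bolts' caps shut and do not disturb the other things on the desk.

Things in the scene. Friction and masses are not known exactly. Their poses are not given: they have to be found in the camera images.
- base: Lamp base screwed to the desk: a white three-lobed casting. Origin on the desk at its centre, z up. Central disc 88 mm across, its flat seat 14 mm above the desk with an upright spigot in the middle, 20 mm thick and 18 mm tall, tapering to 12 mm over its top 8 mm. Three identical bolt units stand 70 mm from the centre, 120 degrees apart: number 1 along the base's +x, 2 at +120 and 3 at +240 degrees (seen from above, anticlockwise). The base stays where it is
- pillar: Short aluminium lamp pillar, loose, standing on the desk on its flange, 0.25 to 0.45 kg. Origin at the centre of the underside, z up. Round flange 64 mm across and 8 mm thick, above it a tube 34 mm across, 66 mm tall over all. A socket 23 mm wide and 24 mm deep in the underside goes over the base's spigot; seated, the flange lies flat on the seat, so its origin is 14 mm above the base's
- captop_1 (a point): Centre of the flat top of the hinged black plastic cap over bolt 1: the top is 36 mm long (radially from the base's centre) and 38 mm wide; 39 mm above the desk at the start. Pressing here pushes on the bolt. Its x axis points away from the base's centre, y along the hinge, z up, while shut
- tab_1 (a point): Middle of the upturned thumb tab of cap 1, on a narrow tongue at the cap's outer end: 14 mm wide (along the hinge), 7 mm thick, standing 20 mm tall above the cap's top; this point is 10 mm below the tab's upper edge, 49 mm above the desk at the start. Shut, the hinge line (horizontal, nearest the base's centre) lies 49.5 mm towards the base's centre and 22 mm below this point. Axes as captop; they turn with the cap
- captop_2 (a point): Centre of the flat top of the hinged black plastic cap over bolt 2: the top is 36 mm long (radially from the base's centre) and 38 mm wide; 39 mm above the desk at the start. Pressing here pushes on the bolt. Its x axis points away from the base's centre, y along the hinge, z up, while shut
- tab_2 (a point): Middle of the upturned thumb tab of cap 2, on a narrow tongue at the cap's outer end: 14 mm wide (along the hinge), 7 mm thick, standing 20 mm tall above the cap's top; this point is 10 mm below the tab's upper edge, 49 mm above the desk at the start. Shut, the hinge line (horizontal, nearest the base's centre) lies 49.5 mm towards the base's centre and 22 mm below this point. Axes as captop; they turn with the cap
- captop_3 (a point): Centre of the flat top of the hinged black plastic cap over bolt 3: the top is 36 mm long (radially from the base's centre) and 38 mm wide; 39 mm above the desk at the start. Pressing here pushes on the bolt. Its x axis points away from the base's centre, y along the hinge, z up, while shut
- tab_3 (a point): Middle of the upturned thumb tab of cap 3, on a narrow tongue at the cap's outer end: 14 mm wide (along the hinge), 7 mm thick, standing 20 mm tall above the cap's top; this point is 10 mm below the tab's upper edge, 49 mm above the desk at the start. Shut, the hinge line (horizontal, nearest the base's centre) lies 49.5 mm towards the base's centre and 22 mm below this point. Axes as captop; they turn with the cap
- bolt_1 (a joint): How far bolt 1 (with its washer and cap) has been pushed down, m: 0 at the start. A tight bolt gives less than 1 mm; the one loose bolt sinks 5 mm into its rubber bush when pressed down with more than about 5 N, and stays down (a pull of over 5 N would draw it up again). Which is loose differs from time to time and cannot be seen
- cap_1 (a joint): Opening angle of cap 1, rad: 0 shut, 1.6 fully open. The free end swings up and over towards the base's centre; a light spring (under 1 N at the tab) shuts it when let go
- bolt_2 (a joint): How far bolt 2 (with its washer and cap) has been pushed down, m: 0 at the start. A tight bolt gives less than 1 mm; the one loose bolt sinks 5 mm into its rubber bush when pressed down with more than about 5 N, and stays down (a pull of over 5 N would draw it up again). Which is loose differs from time to time and cannot be seen
- cap_2 (a joint): Opening angle of cap 2, rad: 0 shut, 1.6 fully open. The free end swings up and over towards the base's centre; a light spring (under 1 N at the tab) shuts it when let go
- bolt_3 (a joint): How far bolt 3 (with its washer and cap) has been pushed down, m: 0 at the start. A tight bolt gives less than 1 mm; the one loose bolt sinks 5 mm into its rubber bush when pressed down with more than about 5 N, and stays down (a pull of over 5 N would draw it up again). Which is loose differs from time to time and cannot be seen
- cap_3 (a joint): Opening angle of cap 3, rad: 0 shut, 1.6 fully open. The free end swings up and over towards the base's centre; a light spring (under 1 N at the tab) shuts it when let go
- jar: Bystander: white pill jar 60 mm across, 85 mm tall, origin under its centre
- hex_key: Bystander: dark steel L-shaped hex key lying by the base, 103 x 36 mm, 8 mm thick
- pen: Bystander: red pen lying by the base, 122 mm long, 12 mm high, origin below its middle
- keys: Bystander: bunch of keys lying flat, about 75 mm across
- globe: Bystander: rounded green glass paperweight, 80 mm across, 70 mm tall
- sanitiser: Bystander: clear bottle with blue cap, 56 mm across, 150 mm tall
Things that resemble listed ones, but are neither listed nor needed, are in the scene too. Leave any blue or yellow look-alike of the pillar alone.

How it is judged:
By the outcome, as a careful person would: the job done as asked, in the order asked, and still so for the second after the job is handed in, while the arm keeps its last pose, push and grip.
It also fails if it takes over 72 s, if anything falls off the work surface, if the arm or the gripper's body presses on something with over 40 N, if the wrist force passes 120 N, or if a joint passes its speed limit or range.

## Robot

A 6-joint arm with a two-finger parallel gripper is mounted at the origin on the work surface. World frame = base frame: x ahead of the robot, y to its left, z up, the work surface at z = 0. Lengths are in mm, angles in rad, forces in N, time in s.
With the tool pointing down it reaches from about 300 to 775 mm from the base axis. Payload 14.6 kg.
Tool frame: the origin (TCP) lies midway between the tips of the shut fingers; the grasp point (between the pads) lies 19 mm behind it (manip.hold_point_z is the distance from the TCP to the grasp point, in mm); z points along the fingers, y is the direction in which the jaws open and shut (so a half turn about z gives the same grasp; the last joint's range is limited). The gripper opens to 94 mm and grips with 3 to 60 N. Pads are 16 mm wide; open, the fingers measure 119 mm over their backs; the gripper's body (75 mm by 177 mm) begins 78 mm behind the grasp point.
Start: joints at [1.197, 0.3, 1.521, -0, 1.321, -0.067], TCP at [166.103, 524.308, 205.446] pointing down, gripper open.
Joint ranges: [-3.03, 3.03], [-0.79, 2.21], [0.23, 2.52], [-1.04, 4.18], [0, 3.07], [-2.55, 2.55]. Speed limits (rad/s): [2.22, 2.22, 2.57, 3.14, 3.14, 3.14].

## Interface

Orientations are given as [roll, pitch, yaw] about the fixed x, y, z axes, in that order (R = Rz(yaw) Ry(pitch) Rx(roll)).
In Python, from cell import manip gives the robot as it stands.
- The arm moves only by the shell command python3 -m crank 'ROWS' [OPENING] [FORCE]. ROWS is JSON, a list of rows, each an object with "offset": the shift along the world's x, y, z in m, a list of three; "spin": the turn about the world's z in degrees. In form: [{"offset": [dx, dy, dz], "spin": spin}, ...]. A call has exactly 8 rows; each row is the pose to reach, as a shift and turn from the pose measured when the call began; what a row does not reach only later rows make up. A row lasts 1/12 s, in which the tool goes at most 41.7 mm and 7.16 degrees, less where a joint would pass 70% of its speed; a pose out of reach is approached as far as the arm can. A call with a gripper value outside its range is refused whole. OPENING is the opening, from 0 (shut) to 1 (fully open), set as the call begins (- or left out, the last holds). The fingers move at their own pace and stop on an object; FORCE is the grip in N (left out, the last holds). Time passes only in rows, so rows that repeat a pose let the fingers close, or fill a call up. It gives the time, the measured TCP pose, the force and the opening at its end, in the units of the state.
- manip.read_state(): the state, without advancing time (a new reading comes with each control period).
- manip.camera(name): name is "scene" or "top" or "wrist"; returns a dict with "pixels" (400x640x3 uint8, red, green, blue), "fx", "fy", "cx", "cy" (pixels), "extrinsics" (4x4, takes a point from world to camera coordinates); the wrist camera has in their place "hand_eye" (4x4, takes a point from camera to tool coordinates, whose origin is the TCP and whose axes are the flange's). Camera axes: x right, y down, z forward; pixel columns grow to the right and rows downward; lengths in mm; the calibration is good to about 2 mm. A picture is of the moment at which its call begins: read the wrist's pose just before it. There is no depth.
- manip.sign_off(): hands the job in, once; it reports no verdict.
Trained networks look in a picture, given as the dict that the camera call returned (one of the last four; its "shot" number tells which), for a name from the list of things; names that differ only in an ending like _2 or _b are one class to them, and where a whole thing is asked for, a point or a joint stands for the part that bears it (a point fixed in the world has none). Each returns a list of dicts, best first, with "conf" (0 to 1); they miss things now and then, are a little off and sometimes report something else, mostly with a low value. They report only what shows in the picture. A call takes as long as a camera call. They do not tell look-alikes from the thing itself.
- manip.search_frame(picture, name): "location" ([x, y, z] in mm, in world coordinates, good to about 4 mm: the middle of the surface that is visible of it).
- manip.masks_of(picture, name): "mask" (400x640 bool, what is visible of it).
The state is a dict: "clock": time; "joints": joint angles; "qd": joint speeds; "effort": joint torques, N m; "eef_pos": TCP position; "eef_rot": TCP orientation; "wrist_force": force on the tool from outside, world axes, zero at the start; "moment": the same for the moment, N m; "finger_gap": finger opening in mm.
Only numpy, scipy, OpenCV 4.12 (cv2) and the standard library are available. Lean on these libraries where they do the work, as an engineer would, in place of code of your own. Each camera call takes 0.05 s, during which the arm holds its last target. There are 200 camera calls.

## Working session

There is one attempt and no reset: what is moved stays moved. The work goes in short steps, Python scripts to look and compute and a shell command to move; the robot and the scene stay as the last step left them, time stands still between calls to the robot, and variables do not carry over. Pictures are saved under pics/ and viewed, about 8 in all and at most 12, crops included, and the job is handed in when it is done.

```bash
ls; mkdir -p pics; python3 - <<'E'
from cell import manip
import cv2,numpy as np
print(manip.read_state())
for n in("scene","top"):
    p=manip.camera(n)
    cv2.imwrite(f"pics/{n}0.png",p["pixels"][:,:,::-1])
    print(n,p["fx"],p["fy"],p["cx"],p["cy"],p["extrinsics"])
    for o in("base","pillar","captop_1","tab_1","jar","hex_key","pen","keys","globe","sanitiser"):
        print(o,[(np.round(d["location"]).tolist(),round(d["conf"],2)) for d in manip.search_frame(p,o)])
E
```

```text
pics
{'clock': 0.0, 'joints': array([ 1.19738638e+00,  3.00490803e-01,  1.52158491e+00,  8.11946356e-06,
        1.32069876e+00, -6.65904286e-02]), 'qd': array([-0.00034026, -0.00082573,  0.00230736, -0.00199178,  0.00052518,
        0.00107766]), 'effort': array([ 2.99015795e-03, -5.31788242e+01, -3.52755976e+01,  7.09837954e-02,
        2.42261623e-02, -4.22737446e-05]), 'eef_pos': array([166.01451412, 524.06885245, 204.8739063 ]), 'eef_rot': array([-3.14041398e+00, -8.64867573e-05,  2.83477107e+00]), 'wrist_force': array([-0.49464551, -0.0864883 ,  0.04231308]), 'moment': array([-0.01345914, -0.01420901,  0.01583666]), 'finger_gap': 94.04119395494577}
scene 373.2341559260606 373.2341559260606 314.5868862476805 204.28305009126035 [[ 1.96040673e-02  9.99774149e-01  8.20562601e-03 -2.09842151e+01]
 [ 8.47204543e-01 -1.22532049e-02 -5.31125522e-01 -4.40206816e+02]
 [-5.30905022e-01  1.73640641e-02 -8.47253414e-01  1.35068217e+03]
 [ 0.00000000e+00  0.00000000e+00  0.00000000e+00  1.00000000e+00]]
base []
pillar [([622.0, -455.0, 16.0], 0.94), ([515.0, -427.0, 21.0], 0.74), ([434.0, -3
[... 924 characters left out ...]
.0], 0.91), ([641.0, -343.0, 59.0], 0.57)]
pillar [([524.0, -322.0, 8.0], 0.79), ([505.0, -426.0, 7.0], 0.73), ([415.0, -341.0, 8.0], 0.66), ([601.0, -456.0, 6.0], 0.57)]
captop_1 [([482.0, -80.0, 39.0], 0.63), ([604.0, -95.0, 43.0], 0.61), ([554.0, 13.0, 41.0], 0.56)]
tab_1 [([484.0, -83.0, 36.0], 0.69), ([604.0, -95.0, 42.0], 0.67), ([553.0, 17.0, 38.0], 0.46), ([602.0, -95.0, 38.0], 0.19)]
jar [([439.0, 301.0, 86.0], 0.9)]
hex_key [([649.0, -24.0, 5.0], 0.62), ([553.0, 13.0, 39.0], 0.57)]
pen [([459.0, 6.0, 7.0], 0.57)]
keys [([414.0, 417.0, 2.0], 0.54)]
globe [([639.0, -340.0, 56.0], 0.63)]
sanitiser [([639.0, 327.0, 96.0], 0.9), ([553.0, 15.0, 39.0], 0.72), ([602.0, -97.0, 40.0], 0.37)]
```

View pics/top0.png

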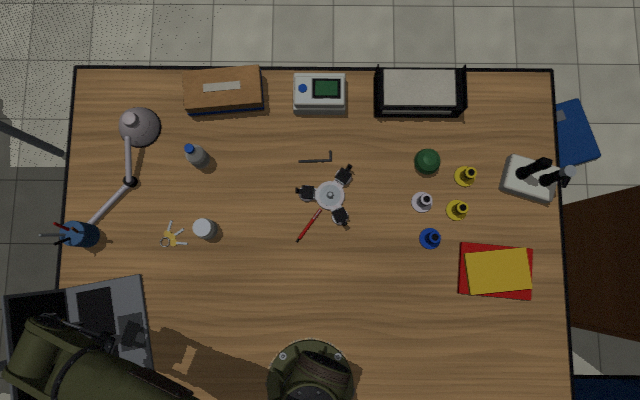

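View pics/scene0.png

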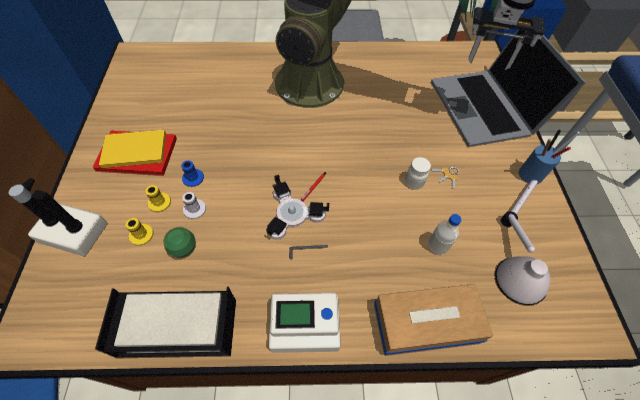

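Candidates in the top view: white/aluminium pillar (422,202), yellow look-alikes (466,176) and (457,210), and a blue one (430,238). I choose the aluminium one at (422,202). The base is at (329,195). I'll look at the base with the wrist camera on the way.

```bash
R='{"offset":[0.3,-0.57,0.13],"spin":-72}'
python3 -m crank '[{"offset":[0.016,-0.03,0.02],"spin":-7},{"offset":[0.034,-0.065,0.04],"spin":-14},{"offset":[0.052,-0.1,0.06],"spin":-21},{"offset":[0.069,-0.135,0.08],"spin":-28},{"offset":[0.086,-0.17,0.1],"spin":-35},{"offset":[0.103,-0.205,0.12],"spin":-42},{"offset":[0.12,-0.24,0.13],"spin":-49},{"offset":[0.137,-0.275,0.13],"spin":-56}]' 1
python3 -m crank '[{"offset":[0.02,-0.035,0],"spin":-7},{"offset":[0.04,-0.07,0],"spin":-14},{"offset":[0.06,-0.105,0],"spin":-16},{"offset":[0.08,-0.14,0],"spin":-16},{"offset":[0.1,-0.175,0],"spin":-16},{"offset":[0.12,-0.21,0],"spin":-16},{"offset":[0.14,-0.245,0],"spin":-16},{"offset":[0.16,-0.28,0],"spin":-16}]'
python3 -c "
from cell import manip
print(manip.camera('wrist')['hand_eye'].round(3) if hasattr(manip.camera('wrist')['hand_eye'],'round') else manip.camera('wrist')['hand_eye'])"
```

```text
clock: 1.77
eef_pos: [300.8, 253.7, 337.4]
eef_rot: [3.138, -0.001, 1.852]
wrist_force: [1.3, 0.1, -0.3]
finger_gap: 94.0
clock: 2.43
eef_pos: [461.3, -28.4, 337.6]
eef_rot: [3.137, -0.001, 1.573]
wrist_force: [0.7, 0.5, 0.8]
finger_gap: 94.1
[[  -0.      -0.967   -0.256   74.026]
 [   1.      -0.      -0.       0.562]
 [   0.      -0.256    0.967 -177.626]
 [   0.       0.       0.       1.   ]]
```

```bash
cat > h.py <<'E'
from cell import manip
import cv2,numpy as np
from scipy.spatial.transform import Rotation as Ro
def shot(name,fn=None):
    s=manip.read_state(); p=manip.camera(name)
    if name=="wrist":
        T=np.eye(4);T[:3,:3]=Ro.from_euler("xyz",s["eef_rot"]).as_matrix();T[:3,3]=s["eef_pos"]
        p["E"]=np.linalg.inv(T@np.array(p["hand_eye"]))
    else: p["E"]=np.array(p["extrinsics"])
    if fn: cv2.imwrite("pics/"+fn,p["pixels"][:,:,::-1])
    return p
def K(p): return np.array([[p["fx"],0,p["cx"]],[0,p["fy"],p["cy"]],[0,0,1]])
def proj(p,X):
    c=(p["E"][:3,:3]@np.atleast_2d(X).T).T+p["E"][:3,3]; u=(K(p)@c.T).T; return u[:,:2]/u[:,2:]
def atz(p,uv,z):
    d=p["E"][:3,:3].T@np.linalg.inv(K(p))@[uv[0],uv[1],1]; o=-p["E"][:3,:3].T@p["E"][:3,3]
    return o+d*(z-o[2])/d[2]
def tri(p,a,q,b):
    X=cv2.triangulatePoints(K(p)@p["E"][:3],K(q)@q["E"][:3],np.float64(a).reshape(2,1),np.float64(b).reshape(2,1))
    return X[:3,0]/X[3,0]
E
python3 - <<'E'
from h import *
import pickle
p=shot("wrist","w1.png"); pickle.dump(p,open("w1.pkl","wb"))
for o in("base","captop_1","tab_1"):
    print(o,[(np.round(d["location"]).tolist(),round(d["conf"],2)) for d in manip.search_frame(p,o)])
E
```

```text
base [([545.0, -67.0, 15.0], 0.6)]
captop_1 [([605.0, -98.0, 37.0], 0.98), ([480.0, -88.0, 41.0], 0.89), ([550.0, 17.0, 38.0], 0.86)]
tab_1 [([482.0, -83.0, 40.0], 0.78), ([550.0, 16.0, 38.0], 0.74), ([606.0, -94.0, 39.0], 0.64)]
```

View pics/w1.png

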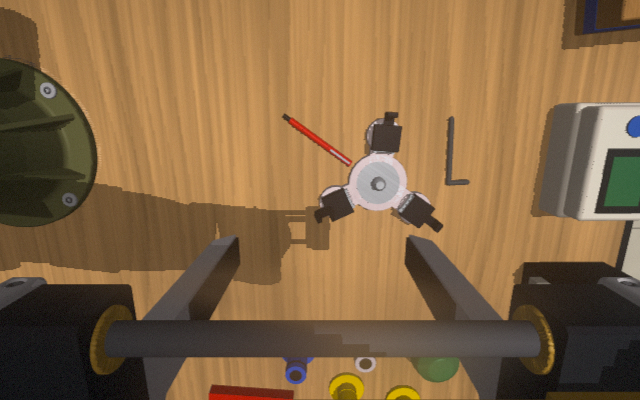

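The wrist view shows the base disc at (378,183) with its spigot, caps at (384,135), (337,204) and (415,210), the pen near the upper and lower-left caps, and the key at right. I'll take a closer base view, then go to the pillar.

```bash

python3 -m crank '[{"offset":[0.014,0,-0.025],"spin":0},{"offset":[0.028,0,-0.05],"spin":0},{"offset":[0.042,0,-0.075],"spin":0},{"offset":[0.056,0,-0.1],"spin":0},{"offset":[0.07,0,-0.125],"spin":0},{"offset":[0.08,0,-0.14],"spin":0},{"offset":[0.08,0,-0.14],"spin":0},{"offset":[0.08,0,-0.14],"spin":0}]'
python3 -c "
from h import *
import pickle
p=shot('wrist','w2.png'); pickle.dump(p,open('w2.pkl','wb'))"
python3 -m crank '[{"offset":[-0.005,-0.035,0],"spin":0},{"offset":[-0.01,-0.07,0],"spin":0},{"offset":[-0.015,-0.105,0],"spin":0},{"offset":[-0.02,-0.14,0],"spin":0},{"offset":[-0.025,-0.175,0],"spin":0},{"offset":[-0.03,-0.21,0],"spin":0},{"offset":[-0.03,-0.24,0],"spin":0},{"offset":[-0.03,-0.25,0],"spin":0}]'
python3 -c "
from h import *
import pickle
p=shot('wrist','w3.png'); pickle.dump(p,open('w3.pkl','wb'))
for d in manip.search_frame(p,'pillar'): print(d)"
```

```text
clock: 3.4
eef_pos: [540.1, -24.4, 197.8]
eef_rot: [3.139, -0.001, 1.575]
wrist_force: [-0.4, 0.0, 0.3]
finger_gap: 93.7
clock: 4.12
eef_pos: [509.7, -277.8, 200.9]
eef_rot: [3.134, 0.001, 1.573]
wrist_force: [-0.6, 0.2, -0.6]
finger_gap: 94.1
{'location': [528.4, -321.2, 18.9], 'conf': 0.97}
{'location': [432.3, -341.0, 8.0], 'conf': 0.94}
{'location': [506.9, -418.7, 6.4], 'conf': 0.84}
{'location': [609.6, -450.0, 12.1], 'conf': 0.81}
```

View pics/w2.png

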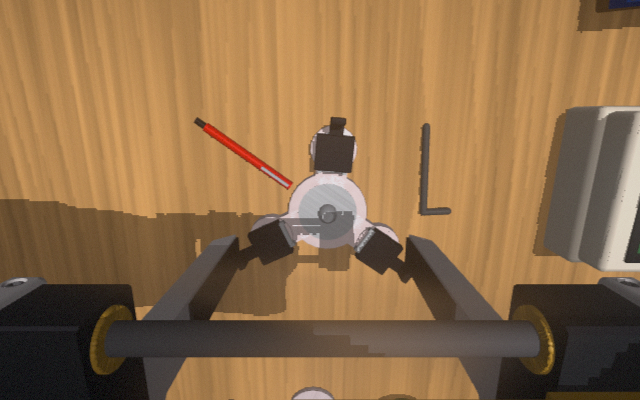

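View pics/w3.png

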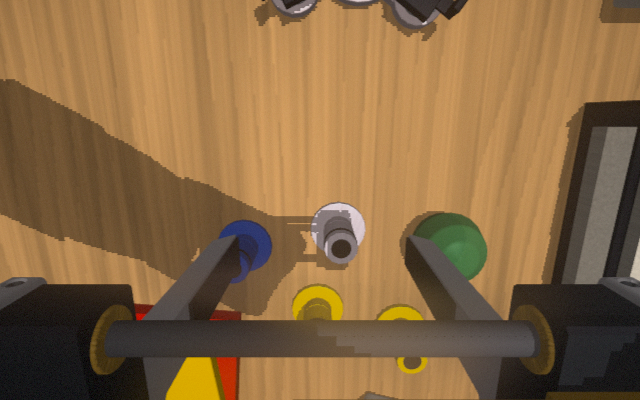

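```bash
cat > m.py <<'E'
from h import *
import pickle
a=pickle.load(open("w1.pkl","rb"));b=pickle.load(open("w2.pkl","rb"))
print("spigot top tri",tri(a,(379,184),b,(327,213)), atz(b,(327,213),32),atz(a,(379,184),32))
print("capA tri",tri(a,(386,138),b,(334,154)),atz(b,(334,154),39))
t=shot("top")
p=shot("wrist")
def sil(p,xy,z0=0):
    th=np.linspace(0,2*np.pi,60);P=[]
    im=np.zeros((400,640),np.uint8)
    for parts in(((32,0),(32,8)),((17,8),(17,66))):
        P=np.vstack([np.c_[xy[0]+r*np.cos(th),xy[1]+r*np.sin(th),0*th+z+z0] for r,z in parts])
        cv2.fillPoly(im,[cv2.convexHull(np.float32(proj(p,P))).astype(np.float32).round().astype(np.int32)],1)
    return im>0
from scipy.optimize import minimize
for q,n in((p,"wrist"),(t,"top")):
    ms=[d for d in manip.masks_of(q,"pillar")]
    c=proj(q,[[526,-322,30]])[0]
    m=min(ms,key=lambda d:np.hypot(*(np.argwhere(d["mask"]).mean(0)[::-1]-c)))["mask"]
    f=lambda x:1-(m&sil(q,x)).sum()/(m|sil(q,x)).sum()
    r=min(((f((x,y)),x,y) for x in np.arange(512,542,1.) for y in np.arange(-336,-308,1.)))
    print(n,r,m.sum())
# two-view height of the tube top
d=manip.search_frame(p,"pillar")[0]
print(tri(p,(341,247),t,proj(t,[[r[1],r[2],66]])[0]))
E
python3 m.py
```

```text
spigot top tri [547.27803669 -54.18659361  20.57379952] [546.59426085 -50.04405698  32.        ] [545.79007411 -52.71936619  32.        ]
capA tri [553.00082423  12.33321162  32.51627779] [552.87951873  12.62052515  39.        ]
wrist (np.float64(0.07377647918188457), np.float64(530.0), np.float64(-330.0)) 2538
top (np.float64(1.0), np.float64(512.0), np.float64(-336.0)) 8
[ 530.19451651 -363.2422599   -38.27764538]
```

```bash
cat > m2.py <<'E'
from h import *
import pickle
from scipy.optimize import minimize
V=[pickle.load(open(f,"rb")) for f in("w1.pkl","w2.pkl")]
th=np.linspace(0,2*np.pi,180,endpoint=False)
def samp(ch,uv): return cv2.remap(ch,np.float32(uv[:,0])[None],np.float32(uv[:,1])[None],cv2.INTER_LINEAR)[0]
ims=[]
for p in V:
    f=cv2.GaussianBlur(p["pixels"],(0,0),1).astype(np.float32)
    hsv=cv2.cvtColor(p["pixels"],cv2.COLOR_RGB2HSV).astype(np.float32)
    ims.append((cv2.GaussianBlur(hsv[...,1],(0,0),1),f.mean(2)))
def cost(x,vs):
    cx,cy,yaw=x;s=0
    for p,(sat,gray) in ((V[i],ims[i]) for i in vs):
        c=np.cos(th);n=np.sin(th)
        sel=np.abs((np.rad2deg(th)+60)%120-60)>32   # arcs between the lobes
        ring=lambda r:np.c_[cx+r*np.cos(th[sel]+yaw),cy+r*np.sin(th[sel]+yaw),0*th[sel]+14]
        s+=(samp(sat,proj(p,ring(42)))-samp(sat,proj(p,ring(47)))).mean()/60
        for k in range(3):
            a=yaw+k*2.0944;e=np.array([np.cos(a),np.sin(a)]);h=np.array([-e[1],e[0]])
            t=np.linspace(-14,14,15)
            def edge(d):
                L=[70*e+x*e+sg*(19+d)*h for x in t for sg in(-1,1)]+[70*e+(18+d)*e+y*h for y in np.r_[t[t<-9],t[t>9]]]+[70*e-(18+d)*e+y*h for y in t]
                L=np.array(L);return np.c_[L[:,0]+cx,L[:,1]+cy,np.full(len(L),39.)]
            s+=(samp(gray,proj(p,edge(-2.5)))-samp(gray,proj(p,edge(2.5)))).mean()/60
    return s
for vs in((0,),(1,),(0,1)):
    best=min((minimize(cost,(547,-54,np.deg2rad(y0)),args=(vs,),method="Nelder-Mead",options=dict(initial_simplex=[(547,-54,np.deg2rad(y0)),(555,-54,np.deg2rad(y0)),(547,-62,np.deg2rad(y0)),(547,-54,np.deg2rad(y0+8))])) for y0 in(78,85,92)),key=lambda r:r.fun)
    print(vs,best.x[:2].round(1),np.rad2deg(best.x[2]).round(1),best.fun)
x=best.x
out=V[1]["pixels"][:,:,::-1].copy()
for k in range(3):
    a=x[2]+k*2.0944;e=np.array([np.cos(a),np.sin(a)]);h=np.array([-e[1],e[0]])
    q=np.array([[*(x[:2]+70*e+i*18*e+j*19*h),39] for i,j in((1,1),(1,-1),(-1,-1),(-1,1))])
    cv2.polylines(out,[proj(V[1],q).round().astype(int)],True,(0,255,0))
    cv2.circle(out,proj(V[1],[[*(x[:2]+97*e),59]])[0].round().astype(int).tolist(),2,(255,0,255),-1)
for r,z in((44,14),(6,32)):
    cv2.polylines(out,[proj(V[1],np.c_[x[0]+r*np.cos(th),x[1]+r*np.sin(th),0*th+z]).round().astype(int)],True,(0,0,255))
cv2.imwrite("pics/base_fit.png",cv2.resize(out[100:300,200:440],None,fx=3,fy=3))
# pillar, from the first scene/top pictures
from m import sil
for n in("scene","top"):
    q=shot(n);im=cv2.imread(f"pics/{n}0.png");hsv=cv2.cvtColor(im,cv2.COLOR_BGR2HSV)
    c=proj(q,[[528,-328,30]])[0];yy,xx=np.mgrid[:400,:640]
    m=(hsv[...,1]<60)&(np.hypot(xx-c[0],yy-c[1])<22)
    f=lambda v:1-(m&sil(q,v)).sum()/(m|sil(q,v)).sum()
    print(n,min(((f((a,b)),a,b) for a in np.arange(512,546,1.) for b in np.arange(-345,-308,1.))),m.sum())
E
sed -i 's/^print("spigot/if __name__=="__main__":print("spigot/;s/^print("capA/if 0:print("capA/;/^t=shot/d;/^p=shot/d;/^from scipy.opt/,$d' m.py
python3 m2.py
```

```text
(0,) [546. -53.] 84.9 -4.2814483642578125
(1,) [546.7 -52.9] 85.3 -4.186001300811768
(0, 1) [546.4 -52.9] 85.1 -8.378520965576172
scene (np.float64(0.13043478260869568), np.float64(529.0), np.float64(-331.0)) 471
top (np.float64(0.13819095477386933), np.float64(528.0), np.float64(-332.0)) 343
```

View pics/base_fit.png

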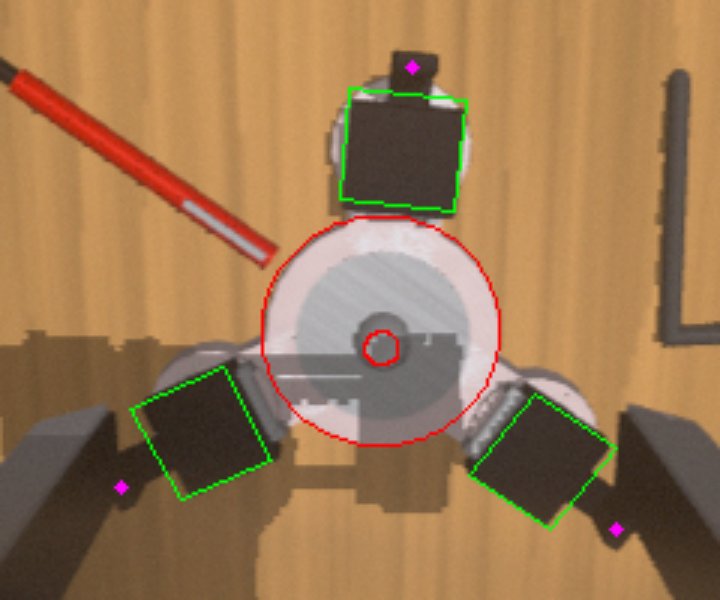

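The disc fit is tight, the caps within about 3 mm, and the grey pillar is in w3 at (338,240), between the blue (245,250), globe (450,245) and yellow (318,310) objects. The wrist, scene and top fits agree on (530,-330). Now grasping.

```bash

python3 -m crank '[{"offset":[0.01,-0.025,-0.02],"spin":0},{"offset":[0.02,-0.052,-0.04],"spin":0},{"offset":[0.02,-0.052,-0.06],"spin":0},{"offset":[0.02,-0.052,-0.08],"spin":0},{"offset":[0.02,-0.052,-0.1],"spin":0},{"offset":[0.02,-0.052,-0.11],"spin":0},{"offset":[0.02,-0.052,-0.11],"spin":0},{"offset":[0.02,-0.052,-0.11],"spin":0}]' 0.75 25
python3 -m crank '[{"offset":[0,0,-0.015],"spin":0},{"offset":[0,0,-0.03],"spin":0},{"offset":[0,0,-0.045],"spin":0},{"offset":[0,0,-0.055],"spin":0},{"offset":[0,0,-0.06],"spin":0},{"offset":[0,0,-0.06],"spin":0},{"offset":[0,0,-0.06],"spin":0},{"offset":[0,0,-0.06],"spin":0}]'
```

```text
clock: 5.23
eef_pos: [530.9, -325.4, 89.6]
eef_rot: [3.136, -0.001, 1.577]
wrist_force: [0.5, 0.2, 0.7]
finger_gap: 70.8
clock: 5.9
eef_pos: [531.4, -325.7, 30.8]
eef_rot: [3.135, -0.0, 1.577]
wrist_force: [-0.8, 0.4, 0.7]
finger_gap: 70.6
```

```bash

python3 -m crank '[{"offset":[0,-0.004,0],"spin":0},{"offset":[0,-0.005,0],"spin":0},{"offset":[0,-0.005,0],"spin":0},{"offset":[0,-0.005,0],"spin":0},{"offset":[0,-0.005,0],"spin":0},{"offset":[0,-0.005,0],"spin":0},{"offset":[0,-0.005,0],"spin":0},{"offset":[0,-0.005,0],"spin":0}]' - 25
python3 -m crank '[{"offset":[0,0,0],"spin":0},{"offset":[0,0,0],"spin":0},{"offset":[0,0,0],"spin":0},{"offset":[0,0,0],"spin":0},{"offset":[0,0,0],"spin":0},{"offset":[0,0,0],"spin":0},{"offset":[0,0,0],"spin":0},{"offset":[0,0,0],"spin":0}]' 0 25
```

```text
clock: 6.57
eef_pos: [531.4, -330.6, 30.7]
eef_rot: [3.135, -0.0, 1.577]
wrist_force: [-0.2, 0.2, -0.3]
finger_gap: 70.7
clock: 7.23
eef_pos: [531.2, -330.6, 30.8]
eef_rot: [3.136, -0.0, 1.577]
wrist_force: [-2.4, 0.4, 1.3]
finger_gap: 33.7
```

```bash

python3 -m crank '[{"offset":[0,0,0.012],"spin":0},{"offset":[0,0,0.03],"spin":0},{"offset":[0,0,0.05],"spin":0},{"offset":[0.001,0.015,0.07],"spin":0},{"offset":[0.003,0.04,0.085],"spin":0},{"offset":[0.004,0.07,0.09],"spin":0},{"offset":[0.006,0.1,0.09],"spin":-2},{"offset":[0.008,0.13,0.09],"spin":-5}]'
python3 -m crank '[{"offset":[0.001,0.03,0],"spin":0},{"offset":[0.003,0.06,0],"spin":0},{"offset":[0.005,0.09,0],"spin":0},{"offset":[0.006,0.12,0],"spin":0},{"offset":[0.007,0.14,0],"spin":0},{"offset":[0.007,0.145,0],"spin":0},{"offset":[0.007,0.145,0],"spin":0},{"offset":[0.007,0.145,0],"spin":0}]'
python3 - <<'E'
from h import *
p=shot("wrist","w4.png"); s=manip.read_state(); print(s["eef_pos"],s["eef_rot"][2],s["wrist_force"],s["finger_gap"])
t=shot("top","t4.png");c=shot("scene","s4.png")
a=p["pixels"][130:330,200:460,::-1];b=c["pixels"][130:260,230:360,::-1]
cv2.imwrite("pics/c4.png",np.hstack([cv2.resize(a,(520,400)),cv2.resize(b,(280,400)[::1])]))
E
```

```text
clock: 7.9
eef_pos: [539.1, -199.4, 121.8]
eef_rot: [3.134, -0.0, 1.488]
wrist_force: [0.1, -0.6, -3.0]
finger_gap: 33.7
clock: 8.57
eef_pos: [546.2, -54.9, 122.2]
eef_rot: [3.134, 0.0, 1.488]
wrist_force: [-0.8, -0.4, -5.3]
finger_gap: 33.6
[546.15644802 -55.30455314 122.03554057] 1.4873429077722582 [-0.53411134  0.22279199 -3.99099907] 33.424754477191264
```

View pics/c4.png

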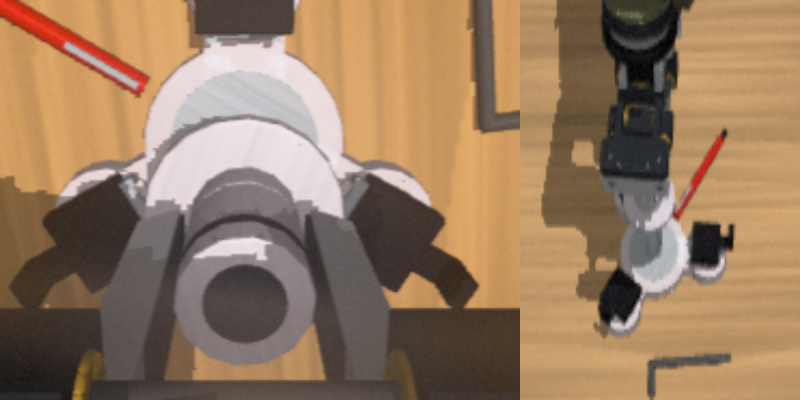

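The wrist view shows the held pillar's flange (crop x 146–340) centred left-right over the base disc (145–343). I'll check the fore-aft position against the model.

```bash
python3 - <<'E'
from h import *
from m import sil
p=shot("wrist"); s=manip.read_state(); x,y,z=s["eef_pos"]
th=np.linspace(0,2*np.pi,200)
f=lambda dx,dy:proj(p,np.c_[x+dx+32*np.cos(th),y+dy+32*np.sin(th),0*th+z-30.8+8])
for d in(-4,-2,0,2,4): q=f(0,d); print(d,q.min(0),q.max(0)[0])
b=proj(p,np.c_[546.4+44*np.cos(th),-52.9+44*np.sin(th),0*th+14]);print("disc",b.min(0),b.max(0)[0])
E
```

```text
-4 [270.48595735 193.38368868] 372.11147790463065
-2 [270.09362719 190.16916848] 371.96309191309854
0 [269.69941016 186.938603  ] 371.8139930122691
2 [269.30329263 183.6918718 ] 371.66417605209256
4 [268.9052608  180.42885324] 371.513635832794
disc [269.72674678 148.97977853] 371.22192559950145
```

```bash

python3 -m crank '[{"offset":[0,0.001,-0.01],"spin":0},{"offset":[0,0.002,-0.02],"spin":0},{"offset":[0,0.002,-0.03],"spin":0},{"offset":[0,0.002,-0.04],"spin":0},{"offset":[0,0.002,-0.05],"spin":0},{"offset":[0,0.002,-0.055],"spin":0},{"offset":[0,0.002,-0.055],"spin":0},{"offset":[0,0.002,-0.055],"spin":0}]'
python3 -m crank '[{"offset":[0,0,-0.002],"spin":0},{"offset":[0,0,-0.004],"spin":0},{"offset":[0,0,-0.006],"spin":0},{"offset":[0,0,-0.008],"spin":0},{"offset":[0,0,-0.01],"spin":0},{"offset":[0,0,-0.011],"spin":0},{"offset":[0,0,-0.011],"spin":0},{"offset":[0,0,-0.011],"spin":0}]'
```

```text
clock: 9.43
eef_pos: [546.1, -53.4, 66.7]
eef_rot: [3.135, -0.0, 1.487]
wrist_force: [0.2, -0.4, -3.9]
finger_gap: 33.9
clock: 10.1
eef_pos: [546.1, -53.4, 55.6]
eef_rot: [3.135, -0.0, 1.487]
wrist_force: [0.3, -0.1, -3.2]
finger_gap: 33.5
```

```bash

python3 -m crank '[{"offset":[0,0,-0.002],"spin":0},{"offset":[0,0,-0.004],"spin":0},{"offset":[0,0,-0.006],"spin":0},{"offset":[0,0,-0.008],"spin":0},{"offset":[0,0,-0.0095],"spin":0},{"offset":[0,0,-0.0095],"spin":0},{"offset":[0,0,-0.0095],"spin":0},{"offset":[0,0,-0.0095],"spin":0}]'
```

```text
clock: 10.77
eef_pos: [546.2, -53.4, 46.2]
eef_rot: [3.135, -0.0, 1.487]
wrist_force: [-1.0, -0.8, -4.1]
finger_gap: 33.4
```

```bash

python3 -m crank '[{"offset":[0,0,-0.0005],"spin":0},{"offset":[0,0,-0.001],"spin":0},{"offset":[0,0,-0.0015],"spin":0},{"offset":[0,0,-0.002],"spin":0},{"offset":[0,0,-0.002],"spin":0},{"offset":[0,0,-0.002],"spin":0},{"offset":[0,0,-0.002],"spin":0},{"offset":[0,0,-0.002],"spin":0}]'
```

```text
clock: 11.43
eef_pos: [546.3, -53.4, 44.7]
eef_rot: [3.134, -0.0, 1.487]
wrist_force: [-2.8, 0.3, 5.5]
finger_gap: 33.6
```

```bash

python3 -m crank '[{"offset":[0,0,0],"spin":0},{"offset":[0,0,0],"spin":0},{"offset":[0,0,0],"spin":0},{"offset":[0,0,0],"spin":0},{"offset":[0,0,0],"spin":0},{"offset":[0,0,0],"spin":0},{"offset":[0,0,0],"spin":0},{"offset":[0,0,0],"spin":0}]' 0.65
python3 -m crank '[{"offset":[0,0,0.015],"spin":0},{"offset":[0,0,0.03],"spin":0},{"offset":[0,0,0.05],"spin":0},{"offset":[0,0,0.08],"spin":0},{"offset":[0,0,0.1],"spin":0},{"offset":[0,0,0.12],"spin":0},{"offset":[0,0.02,0.14],"spin":0},{"offset":[0,0.04,0.14],"spin":0}]'
python3 - <<'E'
from h import *
import pickle
p=shot("wrist","w5.png"); pickle.dump(p,open("w5.pkl","wb"))
from m import sil
ms=manip.masks_of(p,"pillar")
c=proj(p,[[546,-53,45]])[0]
m=min(ms,key=lambda d:np.hypot(*(np.argwhere(d["mask"]).mean(0)[::-1]-c)))["mask"]
f=lambda x,z:1-(m&sil(p,x,z)).sum()/(m|sil(p,x,z)).sum()
for z in(6,10,14,18,22,28): print(z,min(((f((x,y),z),x,y) for x in np.arange(536,556,1.) for y in np.arange(-64,-42,1.))))
print(manip.read_state()["eef_pos"])
cv2.imwrite("pics/c5.png",cv2.resize(p["pixels"][100:300,180:460,::-1],(784,560)))
E
```

```text
clock: 12.1
eef_pos: [546.3, -53.4, 44.7]
eef_rot: [3.134, -0.0, 1.487]
wrist_force: [-0.7, -0.7, -0.3]
finger_gap: 61.0
clock: 12.77
eef_pos: [547.6, -13.6, 188.7]
eef_rot: [3.129, -0.0, 1.485]
wrist_force: [1.0, 0.3, 0.4]
finger_gap: 61.3
6 (np.float64(0.03573792190602254), np.float64(546.0), np.float64(-57.0))
10 (np.float64(0.0565793727772389), np.float64(546.0), np.float64(-56.0))
14 (np.float64(0.07389787503964473), np.float64(546.0), np.float64(-54.0))
18 (np.float64(0.09291485394655064), np.float64(546.0), np.float64(-51.0))
22 (np.float64(0.11991563724013254), np.float64(546.0), np.float64(-52.0))
28 (np.float64(0.14992721979621548), np.float64(545.0), np.float64(-48.0))
[546.5186429  -11.59937255 185.5522775 ]
```

View pics/c5.png

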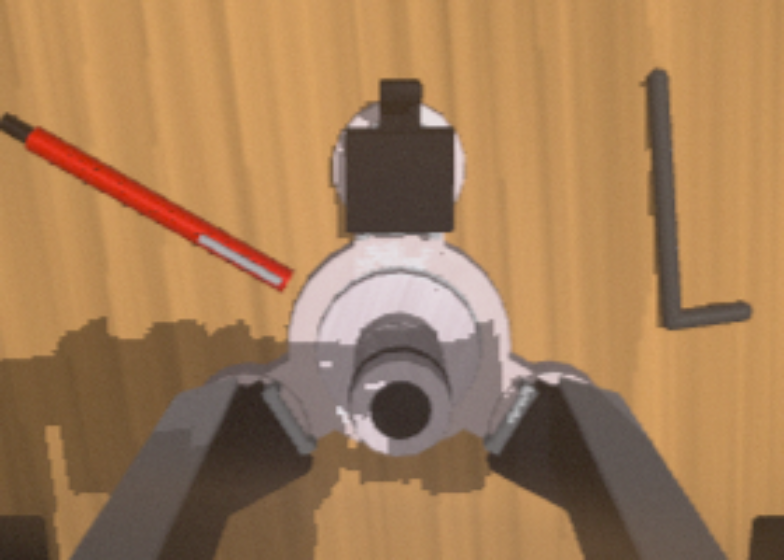

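The pillar sits with its flange concentric on the disc at about (398,340) in the crop. Cap A is at (400,180) with its tab at (400,88), pointing straight up the picture, well aligned with the tool yaw. Next I'll shut the fingers and go over cap A.

```bash

python3 -m crank '[{"offset":[0.002,0.01,-0.01],"spin":0},{"offset":[0.004,0.02,-0.025],"spin":0},{"offset":[0.005,0.028,-0.045],"spin":0},{"offset":[0.005,0.028,-0.07],"spin":0},{"offset":[0.005,0.028,-0.095],"spin":0},{"offset":[0.005,0.028,-0.115],"spin":0},{"offset":[0.005,0.028,-0.125],"spin":0},{"offset":[0.005,0.028,-0.125],"spin":0}]' 0 20
python3 - <<'E'
from h import *
p=shot("wrist")
s=manip.read_state();print(s["eef_pos"],s["wrist_force"],s["moment"])
for n in("captop_1","tab_1"): print([(np.round(d["location"]).tolist(),round(d["conf"],2)) for d in manip.search_frame(p,n)])
cv2.imwrite("pics/c6.png",cv2.resize(p["pixels"][150:350,180:460,::-1],(784,560)))
E
```

```text
clock: 13.53
eef_pos: [550.1, 16.4, 57.7]
eef_rot: [3.137, -0.0, 1.488]
wrist_force: [0.2, -0.2, 0.4]
finger_gap: 11.5
[551.03428101  16.32474715  59.55095115] [-0.40926778  0.43143464  0.2825135 ] [-0.10089724  0.11368891 -0.0231713 ]
[([550.0, 28.0, 36.0], 0.96), ([544.0, -42.0, 81.0], 0.63)]
[([550.0, 27.0, 40.0], 0.58)]
```

View pics/c6.png

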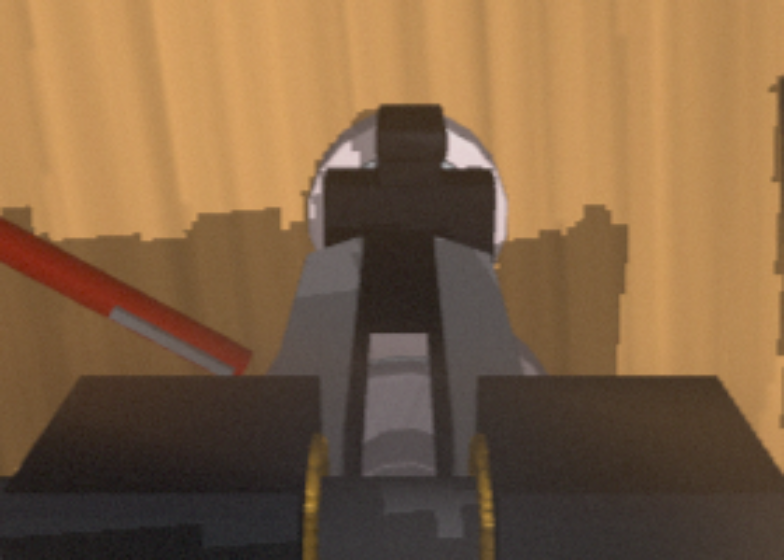

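Shut fingers are over the top of cap A, with the tab beyond them at (411,130) in the crop. Pressing in small steps.

```bash

python3 -m crank '[{"offset":[0,0,-0.005],"spin":0},{"offset":[0,0,-0.01],"spin":0},{"offset":[0,0,-0.014],"spin":0},{"offset":[0,0,-0.017],"spin":0},{"offset":[0,0,-0.018],"spin":0},{"offset":[0,0,-0.018],"spin":0},{"offset":[0,0,-0.018],"spin":0},{"offset":[0,0,-0.018],"spin":0}]'
python3 -m crank '[{"offset":[0,0,-0.0005],"spin":0},{"offset":[0,0,-0.001],"spin":0},{"offset":[0,0,-0.0015],"spin":0},{"offset":[0,0,-0.002],"spin":0},{"offset":[0,0,-0.0025],"spin":0},{"offset":[0,0,-0.003],"spin":0},{"offset":[0,0,-0.003],"spin":0},{"offset":[0,0,-0.003],"spin":0}]'
```

```text
clock: 14.35
eef_pos: [552.2, 16.3, 43.6]
eef_rot: [3.131, -0.0, 1.488]
wrist_force: [0.3, 0.3, -0.1]
finger_gap: 0.1
clock: 15.02
eef_pos: [552.2, 16.3, 40.6]
eef_rot: [3.131, -0.0, 1.488]
wrist_force: [-0.5, -0.3, 0.3]
finger_gap: 0.3
```

```bash

python3 -m crank '[{"offset":[0,0,-0.0005],"spin":0},{"offset":[0,0,-0.001],"spin":0},{"offset":[0,0,-0.0015],"spin":0},{"offset":[0,0,-0.002],"spin":0},{"offset":[0,0,-0.0025],"spin":0},{"offset":[0,0,-0.0025],"spin":0},{"offset":[0,0,-0.0025],"spin":0},{"offset":[0,0,-0.0025],"spin":0}]'
python3 -m crank '[{"offset":[0,0,-0.0005],"spin":0},{"offset":[0,0,-0.001],"spin":0},{"offset":[0,0,-0.001],"spin":0},{"offset":[0,0,-0.001],"spin":0},{"offset":[0,0,-0.001],"spin":0},{"offset":[0,0,-0.001],"spin":0},{"offset":[0,0,-0.001],"spin":0},{"offset":[0,0,-0.001],"spin":0}]'
```

```text
clock: 15.68
eef_pos: [552.3, 16.4, 38.7]
eef_rot: [3.131, -0.001, 1.488]
wrist_force: [-3.9, 0.6, 8.3]
finger_gap: 0.5
clock: 16.35
eef_pos: [552.4, 16.4, 38.5]
eef_rot: [3.131, -0.001, 1.489]
wrist_force: [-5.6, 0.8, 11.4]
finger_gap: 0.5
```

Cap A is tight: 11 N with about 0.5 mm give. On to cap C at about (482,-84).

```bash

python3 -m crank '[{"offset":[0,0,0.02],"spin":0},{"offset":[0,0,0.045],"spin":0},{"offset":[0,0,0.075],"spin":0},{"offset":[-0.01,-0.012,0.09],"spin":0},{"offset":[-0.03,-0.04,0.095],"spin":0},{"offset":[-0.05,-0.07,0.095],"spin":0},{"offset":[-0.066,-0.095,0.095],"spin":0},{"offset":[-0.07,-0.1,0.09],"spin":0}]'
python3 -m crank '[{"offset":[0,0,-0.02],"spin":0},{"offset":[0,0,-0.04],"spin":0},{"offset":[0,0,-0.06],"spin":0},{"offset":[0,0,-0.075],"spin":0},{"offset":[0,0,-0.08],"spin":0},{"offset":[0,0,-0.08],"spin":0},{"offset":[0,0,-0.08],"spin":0},{"offset":[0,0,-0.08],"spin":0}]'
```

```text
clock: 17.02
eef_pos: [481.0, -86.2, 129.3]
eef_rot: [3.129, 0.0, 1.486]
wrist_force: [0.5, -0.1, -0.0]
finger_gap: 0.3
clock: 17.68
eef_pos: [481.6, -86.2, 50.2]
eef_rot: [3.128, 0.0, 1.486]
wrist_force: [0.3, -0.3, 0.0]
finger_gap: 0.3
```

```bash

python3 -m crank '[{"offset":[0,0.001,-0.003],"spin":0},{"offset":[0.001,0.002,-0.006],"spin":0},{"offset":[0.001,0.002,-0.009],"spin":0},{"offset":[0.001,0.002,-0.01],"spin":0},{"offset":[0.001,0.002,-0.0105],"spin":0},{"offset":[0.001,0.002,-0.011],"spin":0},{"offset":[0.001,0.002,-0.0115],"spin":0},{"offset":[0.001,0.002,-0.012],"spin":0}]'
python3 -m crank '[{"offset":[0,0,-0.0005],"spin":0},{"offset":[0,0,-0.001],"spin":0},{"offset":[0,0,-0.0012],"spin":0},{"offset":[0,0,-0.0012],"spin":0},{"offset":[0,0,-0.0012],"spin":0},{"offset":[0,0,-0.0012],"spin":0},{"offset":[0,0,-0.0012],"spin":0},{"offset":[0,0,-0.0012],"spin":0}]'
```

```text
clock: 18.35
eef_pos: [482.6, -84.2, 38.4]
eef_rot: [3.128, 0.0, 1.487]
wrist_force: [-2.6, 0.3, 4.7]
finger_gap: 0.8
clock: 19.02
eef_pos: [482.6, -84.2, 37.3]
eef_rot: [3.128, 0.0, 1.487]
wrist_force: [-2.7, 0.6, 4.8]
finger_gap: 0.5
```

```bash

python3 -m crank '[{"offset":[0,0,-0.0005],"spin":0},{"offset":[0,0,-0.001],"spin":0},{"offset":[0,0,-0.0015],"spin":0},{"offset":[0,0,-0.002],"spin":0},{"offset":[0,0,-0.002],"spin":0},{"offset":[0,0,-0.002],"spin":0},{"offset":[0,0,-0.002],"spin":0},{"offset":[0,0,-0.002],"spin":0}]'
python3 -m crank '[{"offset":[0,0,-0.0005],"spin":0},{"offset":[0,0,-0.001],"spin":0},{"offset":[0,0,-0.0015],"spin":0},{"offset":[0,0,-0.002],"spin":0},{"offset":[0,0,-0.002],"spin":0},{"offset":[0,0,-0.002],"spin":0},{"offset":[0,0,-0.002],"spin":0},{"offset":[0,0,-0.002],"spin":0}]'
```

```text
clock: 19.68
eef_pos: [482.6, -84.2, 35.3]
eef_rot: [3.128, 0.0, 1.487]
wrist_force: [-1.8, 0.0, 5.1]
finger_gap: 0.5
clock: 20.35
eef_pos: [482.6, -84.3, 33.7]
eef_rot: [3.128, 0.0, 1.487]
wrist_force: [-5.3, 0.1, 11.8]
finger_gap: 0.4
```

Cap C sank 5 mm at about 5 N and then stopped hard (11.8 N), so it is the loose bolt. I'll lift off and turn the tool by +120° so that the jaws lie along its hinge and the camera sees the tab.

```bash

python3 -m crank '[{"offset":[0,0,0.02],"spin":0},{"offset":[0,0,0.05],"spin":0},{"offset":[0,0,0.08],"spin":7},{"offset":[0,0,0.1],"spin":14},{"offset":[0,0,0.1],"spin":21},{"offset":[0,0,0.1],"spin":28},{"offset":[0,0,0.1],"spin":35},{"offset":[0,0,0.1],"spin":42}]' 0.4 6
python3 -m crank '[{"offset":[0,0,0],"spin":7},{"offset":[0,0,0],"spin":14},{"offset":[0,0,0],"spin":21},{"offset":[0,0,0],"spin":28},{"offset":[0,0,0],"spin":35},{"offset":[0,0,0],"spin":42},{"offset":[0,0,0],"spin":49},{"offset":[0,0,0],"spin":56}]'
python3 -m crank '[{"offset":[0,0,0],"spin":7},{"offset":[0,0,0],"spin":14},{"offset":[0,0,0],"spin":21},{"offset":[0,0,0],"spin":22},{"offset":[0,0,0],"spin":22},{"offset":[0,0,0],"spin":22},{"offset":[0,0,0],"spin":22},{"offset":[0,0,0],"spin":22}]'
python3 - <<'E'
from h import *
import pickle
p=shot("wrist","w7.png");pickle.dump(p,open("w7.pkl","wb"))
s=manip.read_state();print(s["eef_pos"],s["eef_rot"],s["wrist_force"],s["finger_gap"])
for n in("captop_1","tab_1"): print([(np.round(d["location"]).tolist(),round(d["conf"],2)) for d in manip.search_frame(p,n)])
cv2.imwrite("pics/c7.png",cv2.resize(p["pixels"][100:300,180:460,::-1],(784,560)))
E
```

```text
clock: 21.02
eef_pos: [482.7, -84.3, 133.6]
eef_rot: [3.128, 0.001, 2.226]
wrist_force: [-0.9, 0.0, -0.4]
finger_gap: 37.6
clock: 21.68
eef_pos: [482.8, -84.4, 133.4]
eef_rot: [3.128, 0.001, -3.074]
wrist_force: [0.9, -0.1, -0.2]
finger_gap: 37.8
clock: 22.35
eef_pos: [482.8, -84.4, 133.3]
eef_rot: [3.128, 0.001, -2.692]
wrist_force: [-0.4, -0.3, -0.1]
finger_gap: 37.6
[482.80891421 -84.38004437 133.35640785] [ 3.12771371e+00  1.07239328e-03 -2.69172854e+00] [ 0.16317624  0.93499584 -0.48073275] 37.39725383774539
[([480.0, -89.0, 36.0], 0.85), ([561.0, -5.0, 30.0], 0.62)]
[([480.0, -87.0, 36.0], 0.98)]
```

View pics/c7.png

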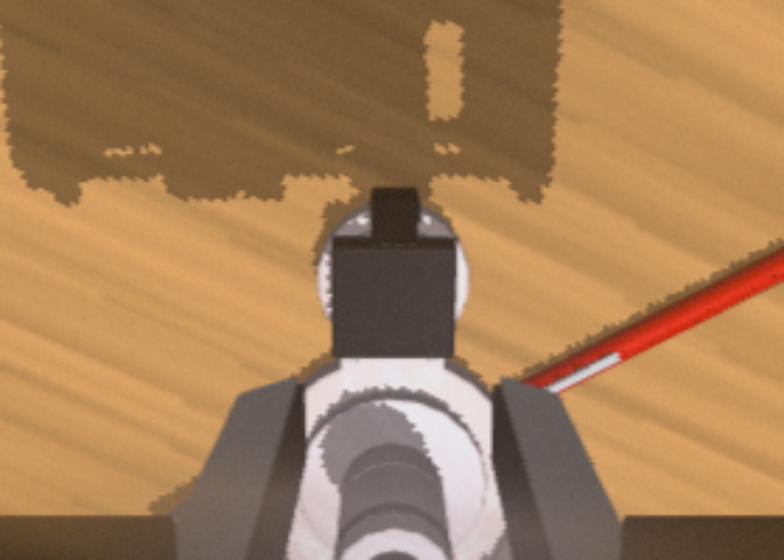

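In the crop, cap C is at columns 333–455, rows 240–358, and its tab at columns 372–420 reaches out to row 188. It is aligned with the tool; the pen tip is near at (540,385), clear of the tab.

```bash
python3 - <<'E'
from h import *
import pickle
p=pickle.load(open("w7.pkl","rb"))
c=lambda u,v:(u/2.8+180,v/2.8+100)
B=np.array([546.4,-52.9]);a=np.deg2rad(205.5);e=np.array([np.cos(a),np.sin(a)]);h=np.array([-e[1],e[0]])
rt=lambda X:((X[:2]-B)@e).round(1).tolist(),
for n,u,v,z in(("cap in",394,358,34),("cap out",394,240,34),("tab outer foot",396,188,34),("tab outer foot z30",396,188,30)):
    X=atz(p,c(u,v),z);print(n,X.round(1),"r,t",((X[:2]-B)@e).round(1),((X[:2]-B)@h).round(1))
g=cv2.cvtColor(p["pixels"],cv2.COLOR_RGB2GRAY)
print(g[164:192,321])
print(g[172,306:338])
print("tcp r,t",(np.array([482.8,-84.4])-B)@e,(np.array([482.8,-84.4])-B)@h)
for r in(91,94.5,98,101.5): print(r,[proj(p,[[*(B+r*e),z]])[0].round(1).tolist() for z in(34,44,54)])
E
```

```text
cap in [501.1 -75.6  34. ] r,t 50.7 1.0
cap out [467.8 -91.6  34. ] r,t 87.6 1.1
tab outer foot [453.5 -97.8  34. ] r,t 103.2 0.6
tab outer foot z30 [454.1 -97.5  30. ] r,t 102.6 0.5
[92 98 87 54 40 42 43 42 48 44 47 47 43 46 45 42 48 49 45 45 47 49 50 59
 55 64 65 65]
[101 103  99  99  98  85  60  44  43  41  47  44  44  46  45  48  42  47
  48  41  48  47  49  48  88 106 104 109 109 140 153 154]
tcp r,t 70.9655236341124 1.0509307000130477
91 [[322.1, 181.7], [322.3, 184.1], [322.5, 186.7]]
94.5 [[322.1, 177.6], [322.3, 179.8], [322.5, 182.2]]
98 [[322.1, 173.4], [322.3, 175.5], [322.5, 177.7]]
101.5 [[322.1, 169.2], [322.3, 171.1], [322.5, 173.2]]
```

```bash

python3 -m crank '[{"offset":[-0.013,-0.006,-0.01],"spin":0},{"offset":[-0.0255,-0.012,-0.03],"spin":0},{"offset":[-0.0255,-0.012,-0.05],"spin":0},{"offset":[-0.0255,-0.012,-0.07],"spin":0},{"offset":[-0.0255,-0.012,-0.085],"spin":0},{"offset":[-0.0255,-0.012,-0.094],"spin":0},{"offset":[-0.0255,-0.012,-0.094],"spin":0},{"offset":[-0.0255,-0.012,-0.094],"spin":0}]'
python3 -m crank '[{"offset":[0,0,0],"spin":0},{"offset":[0,0,0],"spin":0},{"offset":[0,0,0],"spin":0},{"offset":[0,0,0],"spin":0},{"offset":[0,0,0],"spin":0},{"offset":[0,0,0],"spin":0},{"offset":[0,0,0],"spin":0},{"offset":[0,0,0],"spin":0}]' 0 8
```

```text
clock: 23.17
eef_pos: [457.4, -96.4, 39.6]
eef_rot: [3.128, 0.001, -2.691]
wrist_force: [0.3, 0.1, 0.3]
finger_gap: 37.8
clock: 23.83
eef_pos: [457.5, -96.4, 39.8]
eef_rot: [3.128, 0.001, -2.691]
wrist_force: [-1.0, -0.1, 3.9]
finger_gap: 13.8
```

The tab is gripped (13.8 mm gap, tab 14 mm). Now following the arc.

```bash

python3 -m crank '[{"offset":[0.0019,0.0009,0.0043],"spin":0},{"offset":[0.0042,0.002,0.0083],"spin":0},{"offset":[0.0067,0.0032,0.0121],"spin":0},{"offset":[0.0095,0.0045,0.0156],"spin":0},{"offset":[0.0126,0.006,0.0189],"spin":0},{"offset":[0.0159,0.0076,0.0218],"spin":0},{"offset":[0.0195,0.0093,0.0245],"spin":0},{"offset":[0.0232,0.0111,0.0267],"spin":0}]'
python3 - <<'E'
from h import *
p=shot("wrist","w8.png");s=manip.read_state();print(s["eef_pos"],s["wrist_force"],s["finger_gap"])
cv2.imwrite("pics/c8.png",np.hstack([cv2.resize(p["pixels"][150:350,220:420,::-1],(400,400)),cv2.resize(shot("scene")["pixels"][160:260,230:330,::-1],(400,400))]))
E
```

```text
clock: 24.5
eef_pos: [481.0, -85.2, 66.8]
eef_rot: [3.128, 0.001, -2.691]
wrist_force: [-0.4, -0.9, -2.3]
finger_gap: 13.9
[481.69079913 -84.98903891  67.09129172] [ 0.03598616 -0.79670638 -2.17420462] 13.889242388440628
```

View pics/c8.png

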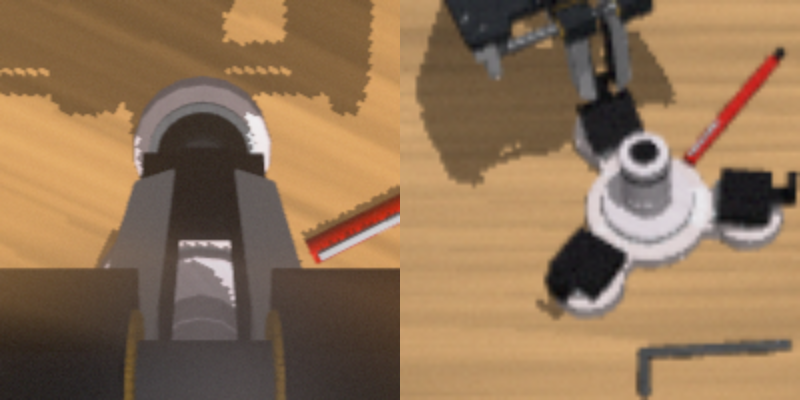

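The cap is opening with the tab in the jaws: at left its edge is at (205,155) with the bolt showing at (205,130). At right, the other caps are shut and the pillar is seated. Continuing the arc.

```bash

python3 -m crank '[{"offset":[0.0025,0.0015,0.0014],"spin":0},{"offset":[0.0056,0.003,0.0025],"spin":0},{"offset":[0.009,0.0045,0.0035],"spin":0},{"offset":[0.0123,0.006,0.0043],"spin":0},{"offset":[0.0156,0.0076,0.0048],"spin":0},{"offset":[0.019,0.0092,0.005],"spin":0},{"offset":[0.0223,0.0108,0.005],"spin":0},{"offset":[0.0256,0.0124,0.0046],"spin":0}]'
python3 - <<'E'
from h import *
p=shot("wrist","w9.png");s=manip.read_state();print(s["eef_pos"],s["wrist_force"],s["finger_gap"])
cv2.imwrite("pics/c9.png",np.hstack([cv2.resize(p["pixels"][150:350,220:420,::-1],(400,400)),cv2.resize(shot("scene")["pixels"][160:260,230:330,::-1],(400,400))]))
E
```

```text
clock: 25.27
eef_pos: [507.4, -72.6, 71.6]
eef_rot: [3.128, 0.002, -2.691]
wrist_force: [-0.7, -2.6, 4.1]
finger_gap: 13.9
[507.79036173 -72.37554152  71.53891557] [-0.567344   -1.25238297  3.6835532 ] 13.722050212086934
```

View pics/c9.png

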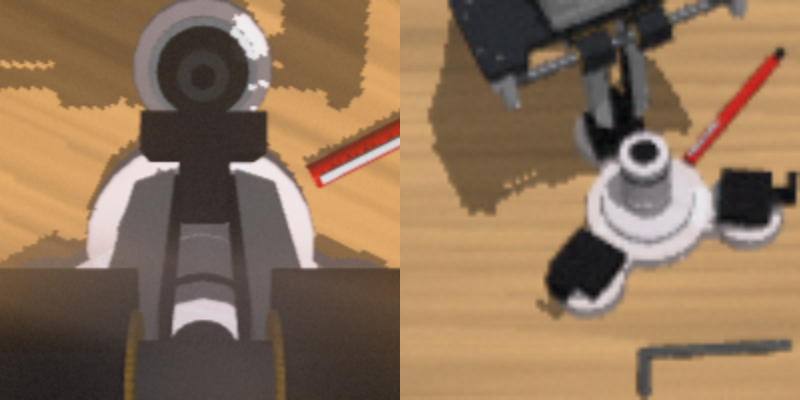

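The cap is held nearly upright: the hex bolt is exposed at (203,75) in the left view, with the tab still in the jaws. The other caps are shut, the pillar is seated, and the pen and key have not moved. Handing in.

```bash
python3 -c "
from cell import manip
s=manip.read_state();print(s['clock'],s['finger_gap'],s['wrist_force']);print(manip.sign_off())"
```

```text
25.3667 13.877284320167478 [-0.37915983 -0.80977579  5.14605466]
the job is handed in; nothing more can be done
None
```

The lamp pillar is on the base and released. The loose bolt is found, and its cap is held open at an estimated 70° (about 1.2 rad). I handed the job in at 25.4 s.

- **Pillar:** it went over the spigot with no resistance and met the seat at the expected height, with the tool at 44.7 mm against 44.8 mm predicted. Later pictures show its flange centred on the disc. One image fit disagreed: it matched best about 8 mm below the seat height, but the arm was still settling when that picture was taken.
- **Bolts:** the first cap I pressed, the one on the robot's left (+y), gave about 0.5 mm at 11 N, so it is tight. The next one, on the robot's side of the base, sank 5 mm at about 5 N and then stopped hard at 12 N, so that is the loose one. I did not press the third, since the loose one was already found. I could not tell which number the loose bolt has.
- **Cap:** I took the angle from the tool's path rather than measuring it. The last picture shows the hex bolt exposed and the tab still in the jaws, with a 13.9 mm gap on the 14 mm tab. The wrist read 4–5 N at the end, in the direction that presses the bolt down, so it should not draw it up.
- **Rest of the desk:** in the last pictures the other two caps are shut and the pen and hex key have not visibly moved. I did not compare the jar, keys, globe and sanitiser with the first pictures, but no move went close to them except the pillar grasp beside the globe, which had clearance.

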